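# Put the microscope objectives away in order of length

### The arm

A 6-joint arm with a two-finger parallel gripper is mounted at the origin on the work surface. World frame = base frame: x ahead of the robot, y to its left, z up, the work surface at z = 0. Lengths are in m, angles in degrees, forces in N, time in s.
With the tool pointing down it reaches from about 0.3 to 0.75 m from the base axis. Payload 8.5 kg.
Tool frame: the origin (TCP) lies on the centre line of the jaws, within the pads' length; the fingertips stand 14 mm ahead of it and the grasp point (between the pads) lies 5 mm behind it; z points along the fingers, x is the direction in which the jaws open and shut, and the axes are right-handed (so a half turn about z gives the same grasp; the last joint's range is limited). The gripper opens to 85 mm and grips with 20 to 120 N. Pads are 22 mm wide; open, the fingers measure 114 mm over their backs; the gripper's body (76 mm by 85 mm) begins 54 mm behind the grasp point. The pads swing forward as they close: fully open they stand 13 mm farther back than shut.
Start: joints at [51.205, 21.807, 74.336, -0, 83.858, -12.336], TCP at [0.245, 0.492, 0.245] pointing down, gripper open.
Joint ranges: [-178.18, 178.18], [-50.72, 133.34], [12.68, 142.11], [-81.47, 261.47], [9.98, 163.14], [-165.26, 165.26]. Speed limits (degrees/s): [136.94, 136.94, 180, 180, 180, 180].

### API

Orientations are given as a 3x3 rotation matrix whose columns are the frame's x, y, z axes.
In Python, from rig import * gives the robot as it stands.
- The arm moves only by the shell command python3 -m crank 'ROWS' [FORCE]. ROWS is JSON, one flat list of numbers, 7 for each row, row after row: the turn, a rotation vector about the world's x, y, z in rad, then the shift along the world's x, y, z in m, then the opening in per cent of the stroke, from 0 (shut) to 100 (fully open). A call has 1 to 20 rows; each row shifts and turns the commanded pose from where the row before left it; what a row does not reach is not made up. A row lasts 1/10 s, in which the tool goes at most 50 mm and 8.59 degrees, less where a joint would pass 70% of its speed; a pose out of reach is approached as far as the arm can. A call is refused whole if a number of a shift passes 0.05 or a number of a turn 0.15, either way. A call with a gripper value outside its range is refused whole. The fingers move at their own pace and stop on an object; FORCE is the grip in N (left out, the last holds). Time passes only in rows, so rows that do not move let the fingers close. It gives the time, the measured TCP pose, the force and the opening at its end, in the units of the state.
- observe(): the state, without advancing time (a new reading comes with each control period).
- get_image(name): name is "side" or "top"; returns a dict with "frame" (480x640x3 uint8, red, green, blue), "fov_y" (degrees; the focal length in pixels is half the picture's height over the tangent of half this angle, whatever the lens; pixels are square), "cx", "cy" (the principal point, pixels), "k1" (the pictures are not rectified: a ray, as slopes to the right and down, at radius r is drawn at 1 + k1 r^2 times it, then the intrinsics apply), "world_to_cam" (4x4, takes a point from world to camera coordinates). Camera axes: x right, y up, looking along -z (the intrinsics and any distortion apply to the point x, -y, -z); pixel columns grow to the right and rows downward; lengths in m; the calibration is good to about 2 mm. A picture is of the moment at which its call begins. There is no depth.
- close_job(): hands the job in, once; it reports no verdict.
The state is a dict: "time_s": time; "q": joint angles; "qvel": joint speeds; "joint_efforts": joint torques, N m; "position": TCP position; "tool_rot": TCP orientation; "ft_force": force on the tool from outside, world axes, zero at the start; "wrist_torque": the same for the moment, N m; "grip_width": finger opening in m.
Only numpy, scipy, OpenCV 4.12 (cv2) and the standard library are available. Lean on these libraries where they do the work, as an engineer would, in place of code of your own. Each camera call takes 0.05 s, during which the arm holds its last target. There are 200 camera calls.

### The job

Put the four microscope objectives away in the grey storage tray, one standing upright in each compartment in order of length: the shortest next to the tray's handle, the longest at the other end. They are delicate optics, so set each one down gently and never let it drop. Leave the eyepiece, the open camera adapter tube and the other things on the bench where they are.

Things in the scene. Friction and masses are not known exactly. Their poses are not given: they have to be found in the camera images.
- objective1_mid (a point): The shortest of four microscope objectives, loose, standing upright on its flat base with the lens nose up: a solid steel barrel 28 mm in diameter and 26 mm high with thin black bands, topped by a closed, tapering steel nose (25 mm narrowing to 12 mm, a small lens in its tip); 34 mm tall in all, about 90 g. The point is its centre, 17 mm above the base; z up along its axis.
- objective2_mid (a point): The second shortest of four microscope objectives, loose, standing upright on its flat base with the lens nose up: a solid steel barrel 28 mm in diameter and 34 mm high with thin black bands, topped by a closed, tapering steel nose (25 mm narrowing to 12 mm, a small lens in its tip); 46 mm tall in all, about 120 g. The point is its centre, 23 mm above the base; z up along its axis.
- objective3_mid (a point): The second longest of four microscope objectives, loose, standing upright on its flat base with the lens nose up: a solid steel barrel 28 mm in diameter and 42 mm high with thin black bands, topped by a closed, tapering steel nose (25 mm narrowing to 12 mm, a small lens in its tip); 58 mm tall in all, about 150 g. The point is its centre, 29 mm above the base; z up along its axis.
- objective4_mid (a point): The longest of four microscope objectives, loose, standing upright on its flat base with the lens nose up: a solid steel barrel 28 mm in diameter and 50 mm high with thin black bands, topped by a closed, tapering steel nose (25 mm narrowing to 12 mm, a small lens in its tip); 70 mm tall in all, about 180 g. The point is its centre, 35 mm above the base; z up along its axis.
- eyepiece_mid (a point): Look-alike, an eyepiece standing upright: steel barrel 28 mm in diameter and 24 mm high, widening upwards into a broad black head 36 to 39 mm in diameter with a hollow eyecup; 48 mm tall. Not an objective. The point is its centre, 24 mm above the base.
- adapter_mid (a point): Look-alike, a camera adapter: a plain straight steel tube standing upright, 28 mm in diameter, 58 mm tall, 21 mm bore open right through, no nose. Not an objective. The point is its centre, 29 mm above the base.
- caddy: The grey storage tray, fixed where it stands: 220 x 58 mm, with four square compartments in one row along its x axis and a steel bar handle (up to 30 mm high) on a 25 mm ledge at its -x end only. Compartments are 50 x 50 mm inside, their centres at x = -81 (next to the handle), -27, +27 and +81 mm, y = 0; the floor is 4 mm and the 4 mm thick walls 12 mm above the bench. Origin: centre of the four compartments, at bench height; z up.
- slide_box: Bystander: a closed white slide box, 85 x 75 x 30 mm, loose. Origin: centre of its underside.
- mouse: Bystander: a black computer mouse, 100 x 58 x 32 mm, loose on its 3 mm pad. Origin: centre of its underside.
- oil_bottle: Bystander: a small amber bottle, 32 mm in diameter, 70 mm tall, loose. Origin: centre of its underside.
Things that resemble listed ones, but are neither listed nor needed, are in the scene too. Leave any red look-alike of the part that bears objective1_mid alone.

How it is judged:
By the outcome, as a careful person would: the job done as asked, in the order asked, and still so for the second after the job is handed in, with the robot touching nothing.
It also fails if it takes over 104 s, if anything falls off the work surface, if the arm or the gripper's body presses on something with over 40 N, if the wrist force passes 120 N, or if a joint passes its speed limit or range.

## Working session

There is one attempt and no reset: what is moved stays moved. The work goes in short steps, Python scripts to look and compute and a shell command to move; the robot and the scene stay as the last step left them, time stands still between calls to the robot, and variables do not carry over. Pictures are saved under pics/ and viewed, about 12 in all and at most 16, crops included, and the job is handed in when it is done.

```bash
mkdir -p pics; cat > h.py <<'E'
from rig import *
import numpy as np, cv2
def grab(n,f):
    d=get_image(n); cv2.imwrite(f'pics/{f}.png',d['frame'][:,:,::-1]); np.save(f'pics/{f}.npy',d,allow_pickle=True); return d
def load(f): return np.load(f'pics/{f}.npy',allow_pickle=True).item()
def K(d):
    f=240/np.tan(np.radians(d['fov_y']/2)); return np.array([[f,0,d['cx']],[0,f,d['cy']],[0,0,1.]]),np.array([d['k1'],0,0,0.])
def ray(d,u,v):
    k,D=K(d); p=cv2.undistortPoints(np.array([[[u,v]]],float),k,D)[0,0]
    M=np.array(d['world_to_cam']); R=M[:3,:3]; return -R.T@M[:3,3], R.T@np.array([p[0],-p[1],-1.])
def onz(d,u,v,z):
    c,r=ray(d,u,v); return c+r*(z-c[2])/r[2]
def proj(d,P):
    M=np.array(d['world_to_cam']); q=M[:3,:3]@np.array(P,float)+M[:3,3]; k,D=K(d)
    return cv2.projectPoints(np.array([[q[0],-q[1],-q[2]]]),np.zeros(3),np.zeros(3),k,D)[0].ravel()
E
python3 - <<'E'
from h import *
for n in('top','side'):
    d=grab(n,n+'0'); print(n,d['fov_y'],d['k1'],ray(d,320,240))
print(observe())
E
```

```text
top 56.25899021637309 -0.08446594745379903 (array([ 0.5531866 , -0.00288918,  0.99483823]), array([ 0.05903279, -0.00523473, -0.99827182]))
side 54.01365328154414 0.04347407326327134 (array([0.43622595, 0.67046755, 0.53801947]), array([ 0.18951755, -0.78355681, -0.59174602]))
{'time_s': 0.1, 'q': array([ 5.12035524e+01,  2.18360235e+01,  7.43801889e+01,  3.53613868e-04,
        8.38561952e+01, -1.23348828e+01]), 'qvel': array([ 0.00869568,  0.02248867, -0.14951949, -0.04621615,  0.04441973,
       -0.05059609]), 'joint_efforts': array([ 3.86245170e-03, -4.49215972e+01, -2.31653202e+01, -2.08106694e-04,
        3.73679606e-03, -2.56756988e-05]), 'position': array([0.24491491, 0.49218705, 0.24478517]), 'tool_rot': array([[ 4.45597476e-01,  8.95233073e-01, -7.96592977e-04],
       [ 8.95232578e-01, -4.45598102e-01, -9.81093978e-04],
       [-1.23326810e-03, -2.75962984e-04, -9.99999201e-01]]), 'ft_force': array([ 0.17739927,  0.45997077, -0.35903335]), 'wrist_torque': array([0.01754723, 0.02293893, 0.06308083]), 'grip_width': 0.08510218270907581}
```

View pics/top0.png

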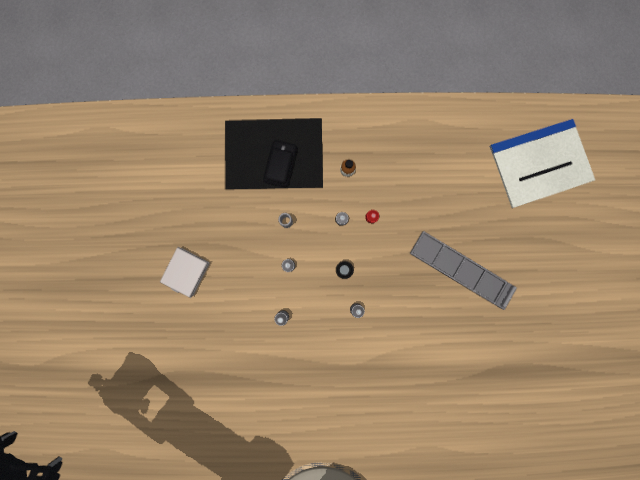

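View pics/side0.png

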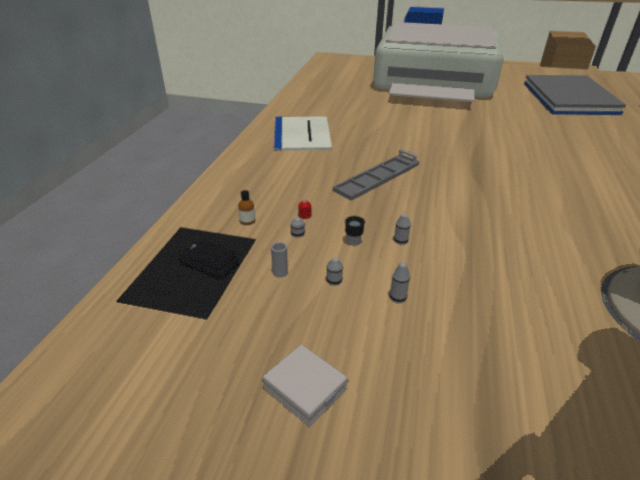

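Top view: short objective at (342,218), others at (289,265), (282,317) and (358,310). Adapter is at (286,220), eyepiece (345,270), red decoy (372,216), and the tray runs from (425,240) to the handle at (508,297). In the side view the objectives are at (298,227), (335,270), (400,282), (403,229). I'll zoom for measurement.

```bash
python3 - <<'E'
from h import *
t=load('top0');s=load('side0')
a=cv2.resize(t['frame'][200:330,265:525,::-1],None,fx=3,fy=3,interpolation=cv2.INTER_CUBIC)
cv2.imwrite('pics/c1.png',a)
b=cv2.resize(s['frame'][145:310,260:430,::-1],None,fx=3.5,fy=3.5,interpolation=cv2.INTER_CUBIC)
cv2.imwrite('pics/c2.png',b)
E
```

```text
(no output)
```

View pics/c1.png

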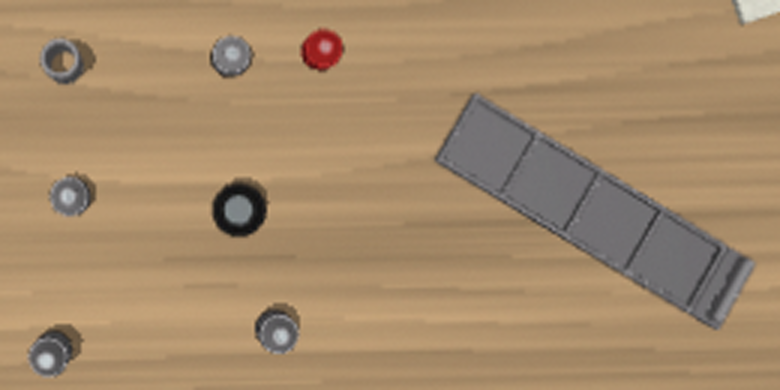

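View pics/c2.png

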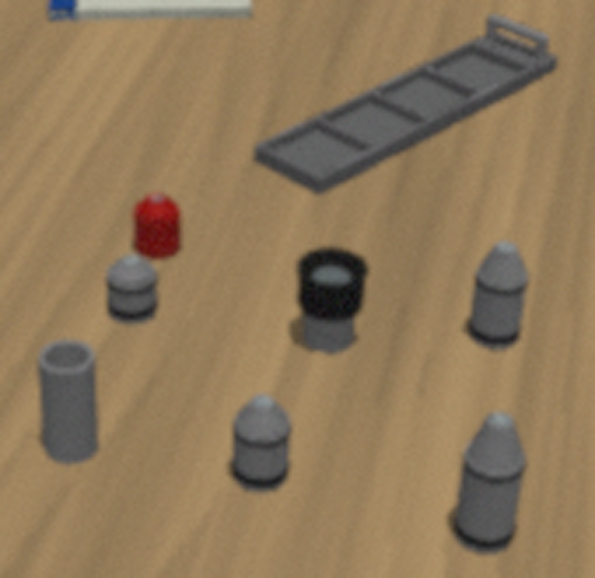

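```bash
python3 - <<'E'
from h import *
t=load('top0');s=load('side0')
T={1:(232,53),2:(70,196),3:(281,335),4:(46,361)};S={1:(131,259),2:(262,400),3:(505,247),4:(499,416)}
H={1:.034,2:.046,3:.058,4:.070}
ft=lambda p:(265+p[0]/3-.33,200+p[1]/3-.33); fs=lambda p:(260+p[0]/3.5-.36,145+p[1]/3.5-.36)
np.set_printoptions(precision=4,suppress=True)
for i in T:
    c1,r1=ray(t,*ft(T[i]));c2,r2=ray(s,*fs(S[i]))
    A=np.stack([r1,-r2],1);k=np.linalg.lstsq(A,c2-c1,rcond=None)[0]
    print(i,onz(t,*ft(T[i]),H[i])[:2],onz(s,*fs(S[i]),H[i])[:2],(c1+r1*k[0]+c2+r2*k[1])/2)
for n,p in dict(L0=(476,94),L1=(437,158),R0=(754,262),R1=(716,328),d1a=(537,133),d1b=(503,191),d0a=(599,172),d0b=(566,229),d2a=(659,210),d2b=(627,270)).items(): print(n,onz(t,*ft(p),.012)[:2])
for n,p in dict(eye=(239,209)).items(): print(n,onz(t,*ft(p),.046)[:2])
print('adapter',onz(t,*ft((63,60)),.058)[:2],'red',onz(t,*ft((325,47)),.034)[:2])
print('side corners',[onz(s,*fs(p),.012)[:2] for p in [(257,152),(320,187),(557,60)]])
E
```

```text
1 [ 0.658  -0.0561] [ 0.6572 -0.0532] [ 0.6582 -0.0563  0.0319]
2 [0.5576 0.0606] [0.5574 0.0648] [0.5579 0.0609 0.0429]
3 [ 0.4588 -0.0847] [ 0.4581 -0.0801] [ 0.4584 -0.085   0.0548]
4 [0.4451 0.0771] [0.446  0.0785] [0.4455 0.0773 0.0691]
L0 [ 0.6271 -0.2362]
L1 [ 0.5806 -0.206 ]
R0 [ 0.4992 -0.4406]
R1 [ 0.4515 -0.4101]
d1a [ 0.5976 -0.2806]
d1b [ 0.5556 -0.254 ]
d0a [ 0.5681 -0.3259]
d0b [ 0.5268 -0.2998]
d2a [ 0.5392 -0.3699]
d2b [ 0.4958 -0.3444]
eye [ 0.5464 -0.0581]
adapter [0.6526 0.0634] red [ 0.6612 -0.123 ]
side corners [array([ 0.6237, -0.2225]), array([ 0.5769, -0.1907]), array([ 0.4498, -0.3995])]
```

```bash
python3 -m crank '[0,0,-0.14,0.0275,-0.0365,-0.006,100, 0,0,-0.14,0.0275,-0.0365,-0.006,100, 0,0,-0.14,0.0275,-0.0365,-0.006,100, 0,0,-0.14,0.0275,-0.0365,-0.006,100, 0,0,-0.14,0.0275,-0.0365,-0.006,100, 0,0,-0.14,0.0275,-0.0365,-0.006,100, 0,0,-0.14,0.0275,-0.0365,-0.006,100, 0,0,-0.14,0.0275,-0.0365,-0.006,100, 0,0,-0.14,0.0275,-0.0365,-0.006,100, 0,0,-0.14,0.0275,-0.0365,-0.006,100, 0,0,-0.14,0.0275,-0.0365,-0.006,100, 0,0,-0.136,0.0275,-0.0365,-0.006,100, 0,0,0,0.0275,-0.0365,-0.006,100, 0,0,0,0.0275,-0.0365,-0.006,100, 0,0,0,0.0275,-0.0365,-0.006,80, 0,0,0,0,0,0,80, 0,0,0,0,0,0,80]' 40; python3 -c "
from h import *
o=observe();print(o['position'],o['tool_rot'],o['q'],o['grip_width'],o['time_s'])"
```

```text
time_s: 1.8
position: [0.6574, -0.0557, 0.1542]
tool_rot: [[0.843, -0.538, -0.002], [-0.538, -0.843, 0.001], [-0.002, 0.0, -1.0]]
ft_force: [-0.1, 0.9, -0.1]
grip_width: 0.0682
[ 0.65736376 -0.05568954  0.15422894] [[ 8.42805308e-01 -5.38215477e-01 -1.82048491e-03]
 [-5.38215133e-01 -8.42807190e-01  7.15235923e-04]
 [-1.91926882e-03  3.77007898e-04 -9.99998087e-01]] [-1.51064532e+01  3.68350036e+01  6.31469359e+01  1.25663261e-02
  8.01294423e+01  1.74536450e+01] 0.06816887788416699 1.8
```

```bash
python3 -m crank '[0,0,0,0,0,-0.03,80, 0,0,0,0,0,-0.03,80, 0,0,0,0,0,-0.03,80, 0,0,0,0,0,-0.02,80, 0,0,0,0,0,-0.01,70, 0,0,0,0,0,-0.008,60, 0,0,0,0,0,0,50, 0,0,0,0,0,0,45, 0,0,0,0,0,0,40, 0,0,0,0,0,0,36, 0,0,0,0,0,0,33, 0,0,0,0,0,0,30, 0,0,0,0,0,0,25, 0,0,0,0,0,0,20, 0,0,0,0,0,0,20, 0,0,0,0,0,0,20]' 40; python3 -c "
from h import *
t=grab('top','t1')['frame'][180:320,260:470,::-1];s=grab('side','s1')['frame'][120:320,230:430,::-1]
cv2.imwrite('pics/m1.png',np.hstack([cv2.resize(t,(400,400*140//210)).copy() if 0 else cv2.resize(t,(400,267)),np.zeros((267,1,3),np.uint8),cv2.resize(s,(267,267))]))"
```

```text
time_s: 3.4
position: [0.6578, -0.0552, 0.028]
tool_rot: [[0.844, -0.537, 0.001], [-0.537, -0.844, -0.0], [0.001, -0.0, -1.0]]
ft_force: [-1.2, -0.6, 6.0]
grip_width: 0.0262
```

View pics/m1.png

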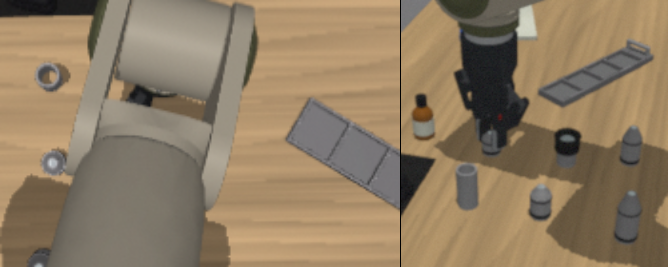

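The side crop shows the closed jaws around the short objective, at about (490,145) in the crop. The 26.2 mm width is a bit under the 28 mm barrel, so I'll lift slightly and look closer.

```bash
python3 -m crank '[0,0,0,0,0,0.005,20, 0,0,0,0,0,0.005,20, 0,0,0,0,0,0.005,20,0,0,0,0,0,0,20,0,0,0,0,0,0,20]' 40; python3 -c "
from h import *
s=grab('side','s2');print(proj(s,observe()['position']))
s=s['frame'][185:255,250:350,::-1]
cv2.imwrite('pics/m2.png',cv2.resize(s,None,fx=6,fy=6,interpolation=2))"
```

```text
time_s: 4.0
position: [0.6575, -0.0551, 0.0424]
tool_rot: [[0.844, -0.537, 0.0], [-0.537, -0.844, 0.0], [0.0, -0.0, -1.0]]
ft_force: [-0.0, 0.0, -0.5]
grip_width: 0.0262
[297.14180564 214.55814922]
```

View pics/m2.png

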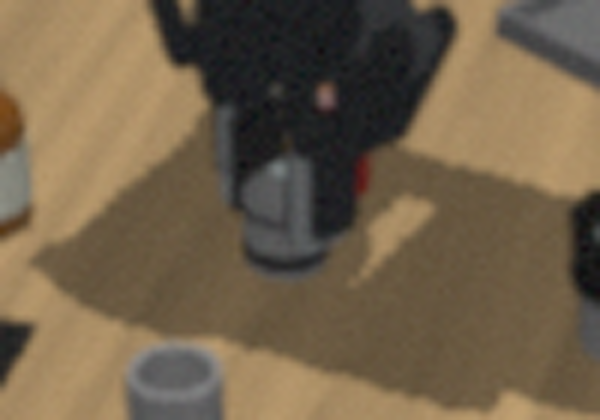

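The objective is held upright: its base is at about (297,231), up about 5 px from before. Now I'll carry it over the handle-end compartment.

```bash
python3 -m crank '[0,0,0,0,0,0.03,20,0,0,0,0,0,0.03,20,0,0,0,0,0,0.03,20,0,0,0,-0.0154,-0.0326,0,20,0,0,0,-0.0154,-0.0326,0,20,0,0,0,-0.0154,-0.0326,0,20,0,0,0,-0.0154,-0.0326,0,20,0,0,0,-0.0154,-0.0326,0,20,0,0,0,-0.0154,-0.0326,0,20,0,0,0,-0.0154,-0.0326,0,20,0,0,0,-0.0154,-0.0326,0,20,0,0,0,-0.0154,-0.0326,0,20,0,0,0,-0.0154,-0.0326,0,20,0,0,0,0,0,-0.03,20,0,0,0,0,0,-0.03,20,0,0,0,0,0,-0.015,20,0,0,0,0,0,0,20,0,0,0,0,0,0,20]' 40; python3 -c "
from h import *
s=grab('side','s3');o=observe();print(proj(s,o['position']),o['tool_rot'][:,2])
s=s['frame'][135:205,325:425,::-1]
cv2.imwrite('pics/m3.png',cv2.resize(s,None,fx=6,fy=6,interpolation=2))"
```

```text
time_s: 5.85
position: [0.5038, -0.3813, 0.0577]
tool_rot: [[0.844, -0.537, 0.0], [-0.537, -0.844, -0.0], [0.0, 0.0, -1.0]]
ft_force: [-0.7, -0.2, -1.4]
grip_width: 0.026
[397.64261311 144.79838539] [ 0.00112588 -0.00123432 -0.9999986 ]
```

View pics/m3.png

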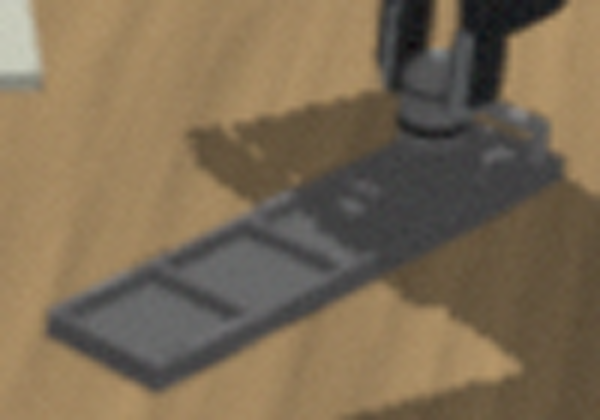

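The objective hangs above the compartment next to the handle, with its base at about (430,130) in the crop. Next I lower it.

```bash
python3 -m crank '[0,0,0,0,0,-0.01,20,0,0,0,0,0,-0.006,20,0,0,0,0,0,-0.004,20,0,0,0,0,0,-0.002,20,0,0,0,0,0,-0.001,20,0,0,0,0,0,-0.001,20,0,0,0,0,0,-0.0005,20,0,0,0,0,0,0,20,0,0,0,0,0,0,20]' 40
```

```text
time_s: 6.8
position: [0.5036, -0.3812, 0.0329]
tool_rot: [[0.844, -0.537, 0.0], [-0.537, -0.844, -0.0], [0.0, 0.0, -1.0]]
ft_force: [-0.4, -0.0, -1.6]
grip_width: 0.026
```

```bash
python3 -m crank '[0,0,0,0,0,-0.0008,20,0,0,0,0,0,0,20,0,0,0,0,0,0,20]'; python3 -m crank '[0,0,0,0,0,-0.0008,20,0,0,0,0,0,0,20,0,0,0,0,0,0,20]'
```

```text
time_s: 7.1
position: [0.5036, -0.3812, 0.0321]
tool_rot: [[0.843, -0.537, 0.0], [-0.537, -0.843, -0.0], [0.0, 0.0, -1.0]]
ft_force: [-0.1, 0.4, -1.0]
grip_width: 0.026
time_s: 7.4
position: [0.5036, -0.3812, 0.032]
tool_rot: [[0.844, -0.537, 0.0], [-0.537, -0.844, -0.001], [0.001, 0.0, -1.0]]
ft_force: [-1.7, 2.0, 6.0]
grip_width: 0.0265
```

```bash
python3 -m crank '[0,0,0,0,0,0,32,0,0,0,0,0,0,38,0,0,0,0,0,0,45,0,0,0,0,0,0,50,0,0,0,0,0,0.01,55,0,0,0,0,0,0.02,55,0,0,0,0,0,0.03,60,0,0,0,0,0,0.03,60,0,0,0,0,0,0.03,80,0,0,0,0.0054,0.0442,0,80,0,0,0,0.0054,0.0442,0,80,0,0,0,0.0054,0.0442,0,80,0,0,0,0.0054,0.0442,0,80,0,0,0,0.0054,0.0442,0,80,0,0,0,0.0054,0.0442,0,80,0,0,0,0.0054,0.0442,0,80,0,0,0,0.0054,0.0442,0,80,0,0,0,0.0054,0.0442,0,80,0,0,0,0.0054,0.0442,0,80]' 40;  python3 -m crank '[0,0,0,0,0,0,80,0,0,0,0,0,0,80]'; python3 -c "
from h import *
s=grab('side','s4')['frame'][135:205,325:425,::-1];t=grab('top','t4')['frame'][200:330,400:530,::-1]
cv2.imwrite('pics/m4.png',np.hstack([cv2.resize(s,(400,280),interpolation=2),cv2.resize(t,(280,280),interpolation=2)]))"
```

```text
time_s: 9.3
position: [0.5576, 0.0627, 0.1521]
tool_rot: [[0.844, -0.537, 0.001], [-0.537, -0.844, -0.0], [0.001, -0.0, -1.0]]
ft_force: [-0.1, 0.9, -0.3]
grip_width: 0.0683
time_s: 9.5
position: [0.5575, 0.0616, 0.1518]
tool_rot: [[0.845, -0.535, 0.001], [-0.535, -0.845, -0.0], [0.001, -0.0, -1.0]]
ft_force: [0.6, -0.2, -0.9]
grip_width: 0.0683
```

View pics/m4.png

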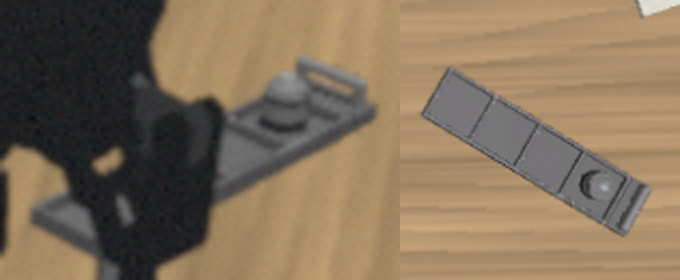

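The short objective stands upright and centred in the handle-end compartment, at (600,185) in the crop. Now objective 2.

```bash
python3 -m crank '[0,0,0,0,0,-0.03,80, 0,0,0,0,0,-0.03,80, 0,0,0,0,0,-0.03,80, 0,0,0,0,0,-0.02,80, 0,0,0,0,0,-0.008,70, 0,0,0,0,0,-0.004,60, 0,0,0,0,0,0,50, 0,0,0,0,0,0,45, 0,0,0,0,0,0,40, 0,0,0,0,0,0,36, 0,0,0,0,0,0,33, 0,0,0,0,0,0,30, 0,0,0,0,0,0,25, 0,0,0,0,0,0,20, 0,0,0,0,0,0,20, 0,0,0,0,0,0,20]' 40; python3 -m crank '[0,0,0,0,0,0.01,20,0,0,0,0,0,0.02,20,0,0,0,0,0,0.03,20,0,0,0,0,0,0.03,20,0,0,0,0,0,0,20,0,0,0,0,0,0,20]'
```

```text
time_s: 11.2
position: [0.5574, 0.061, 0.0298]
tool_rot: [[0.844, -0.537, 0.0], [-0.537, -0.844, 0.0], [0.0, -0.0, -1.0]]
ft_force: [-2.1, 1.6, 5.4]
grip_width: 0.0267
time_s: 11.8
position: [0.5575, 0.0608, 0.1197]
tool_rot: [[0.844, -0.537, 0.001], [-0.537, -0.844, -0.0], [0.001, -0.0, -1.0]]
ft_force: [0.1, 0.5, -1.9]
grip_width: 0.0263
```

```bash
python3 -m crank '[0,0,0,-0.0025,-0.0396,0,20,0,0,0,-0.0025,-0.0396,0,20,0,0,0,-0.0025,-0.0396,0,20,0,0,0,-0.0025,-0.0396,0,20,0,0,0,-0.0025,-0.0396,0,20,0,0,0,-0.0025,-0.0396,0,20,0,0,0,-0.0025,-0.0396,0,20,0,0,0,-0.0025,-0.0396,0,20,0,0,0,-0.0025,-0.0396,0,20,0,0,0,-0.0025,-0.0399,0,20,0,0,0,0,0,-0.02,20,0,0,0,0,0,-0.03,20,0,0,0,0,0,-0.02,20,0,0,0,0,0,-0.008,20,0,0,0,0,0,-0.004,20,0,0,0,0,0,-0.002,20,0,0,0,0,0,0,20,0,0,0,0,0,0,20]' 40; python3 -m crank '[0,0,0,0,0,-0.0008,20,0,0,0,0,0,0,20,0,0,0,0,0,0,20]'; python3 -m crank '[0,0,0,0,0,-0.0008,20,0,0,0,0,0,0,20,0,0,0,0,0,0,20]'
```

```text
time_s: 13.6
position: [0.5329, -0.3356, 0.0361]
tool_rot: [[0.844, -0.537, 0.001], [-0.537, -0.844, -0.001], [0.001, 0.0, -1.0]]
ft_force: [-0.2, -0.8, -0.4]
grip_width: 0.0263
time_s: 13.9
position: [0.5326, -0.3355, 0.0346]
tool_rot: [[0.844, -0.537, 0.0], [-0.537, -0.844, -0.0], [0.0, 0.0, -1.0]]
ft_force: [-0.6, -0.7, -1.1]
grip_width: 0.0265
time_s: 14.2
position: [0.5326, -0.3355, 0.0338]
tool_rot: [[0.843, -0.537, 0.0], [-0.537, -0.843, -0.0], [0.0, 0.0, -1.0]]
ft_force: [-0.8, 0.1, 1.2]
grip_width: 0.0266
```

```bash
python3 -m crank '[0,0,0,0,0,-0.0004,20,0,0,0,0,0,0,20,0,0,0,0,0,0,32,0,0,0,0,0,0,38,0,0,0,0,0,0,45,0,0,0,0,0,0,50,0,0,0,0,0,0.01,55,0,0,0,0,0,0.02,55,0,0,0,0,0,0.03,60,0,0,0,0,0,0.03,60,0,0,0,0,0,0.03,80,0,0,0,-0.0123,0.0418,0,80,0,0,0,-0.0123,0.0418,0,80,0,0,0,-0.0123,0.0418,0,80,0,0,0,-0.0123,0.0418,0,80,0,0,0,-0.0123,0.0418,0,80,0,0,0,-0.0123,0.0418,0,80,0,0,0,0,0,0,80,0,0,0,0,0,0,80]' 40; python3 -c "
from h import *
s=grab('side','s5')['frame'][135:245,325:425,::-1];t=grab('top','t5')['frame'][200:330,400:530,::-1]
cv2.imwrite('pics/m5.png',np.hstack([cv2.resize(s,(400,440),interpolation=2),cv2.resize(t,(400,440),interpolation=2)]))"
```

```text
time_s: 16.1
position: [0.459, -0.0842, 0.1541]
tool_rot: [[0.844, -0.536, 0.001], [-0.536, -0.844, -0.001], [0.002, -0.0, -1.0]]
ft_force: [0.5, -0.5, 0.1]
grip_width: 0.0683
```

View pics/m5.png

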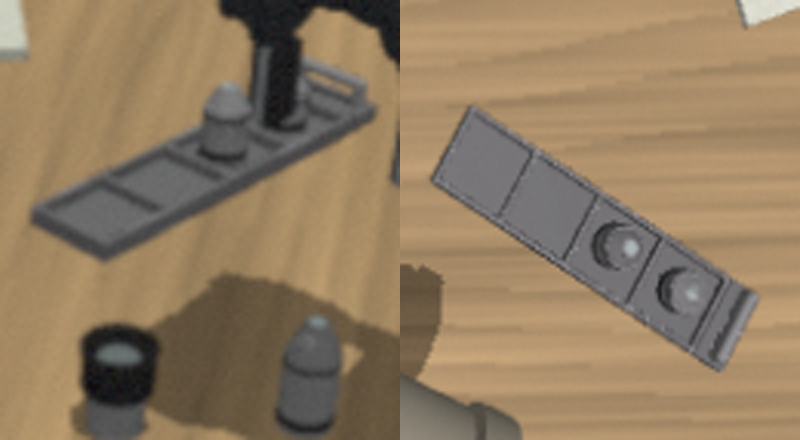

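Objectives 1 and 2 stand upright in their compartments, at (683,290) and (617,245). Next is objective 3.

```bash
python3 -m crank '[0,0,0,0,0,-0.03,80, 0,0,0,0,0,-0.03,80, 0,0,0,0,0,-0.03,80, 0,0,0,0,0,-0.018,80, 0,0,0,0,0,-0.008,70, 0,0,0,0,0,-0.004,60, 0,0,0,0,0,0,50, 0,0,0,0,0,0,45, 0,0,0,0,0,0,40, 0,0,0,0,0,0,36, 0,0,0,0,0,0,33, 0,0,0,0,0,0,30, 0,0,0,0,0,0,25, 0,0,0,0,0,0,20, 0,0,0,0,0,0,20, 0,0,0,0,0,0,20]' 40; python3 -m crank '[0,0,0,0,0,0.01,20,0,0,0,0,0,0.02,20,0,0,0,0,0,0.03,20,0,0,0,0,0,0.03,20,0,0,0,0,0,0,20,0,0,0,0,0,0,20]'
```

```text
time_s: 17.8
position: [0.4585, -0.0844, 0.0336]
tool_rot: [[0.844, -0.537, -0.0], [-0.537, -0.844, 0.0], [-0.0, 0.0, -1.0]]
ft_force: [-2.4, 1.7, 7.1]
grip_width: 0.0268
time_s: 18.4
position: [0.4587, -0.0846, 0.1237]
tool_rot: [[0.844, -0.537, 0.001], [-0.537, -0.844, -0.001], [0.001, -0.0, -1.0]]
ft_force: [-0.1, -0.6, -2.1]
grip_width: 0.0262
```

```bash
python3 -m crank '[0,0,0,0.0172,-0.0343,0,20,0,0,0,0.0172,-0.0343,0,20,0,0,0,0.0172,-0.0343,0,20,0,0,0,0.0172,-0.0343,0,20,0,0,0,0.0172,-0.0343,0,20,0,0,0,0.0169,-0.034,0,20,0,0,0,0,0,0,20,0,0,0,0,0,-0.02,20,0,0,0,0,0,-0.03,20,0,0,0,0,0,-0.02,20,0,0,0,0,0,-0.008,20,0,0,0,0,0,-0.004,20,0,0,0,0,0,-0.002,20,0,0,0,0,0,0,20,0,0,0,0,0,0,20]' 40; python3 -m crank '[0,0,0,0,0,-0.001,20,0,0,0,0,0,0,20,0,0,0,0,0,0,20]'; python3 -m crank '[0,0,0,0,0,-0.0008,20,0,0,0,0,0,0,20,0,0,0,0,0,0,20]'
```

```text
time_s: 19.9
position: [0.5619, -0.2903, 0.0401]
tool_rot: [[0.844, -0.537, 0.001], [-0.537, -0.844, -0.001], [0.001, 0.0, -1.0]]
ft_force: [0.0, 1.8, -1.7]
grip_width: 0.0267
time_s: 20.2
position: [0.5617, -0.2902, 0.0384]
tool_rot: [[0.844, -0.537, 0.0], [-0.537, -0.844, -0.0], [0.0, 0.0, -1.0]]
ft_force: [-0.4, -0.1, -0.4]
grip_width: 0.0265
time_s: 20.5
position: [0.5617, -0.2902, 0.0377]
tool_rot: [[0.844, -0.537, 0.0], [-0.537, -0.844, -0.0], [0.0, 0.0, -1.0]]
ft_force: [-0.7, 0.9, 1.5]
grip_width: 0.0267
```

```bash
python3 -m crank '[0,0,0,0,0,-0.0004,20,0,0,0,0,0,0,20,0,0,0,0,0,0,32,0,0,0,0,0,0,38,0,0,0,0,0,0,45,0,0,0,0,0,0,50,0,0,0,0,0,0.01,55,0,0,0,0,0,0.02,55,0,0,0,0,0,0.03,60,0,0,0,0,0,0.03,60,0,0,0,0,0,0.03,80,0,0,0,-0.0129,0.0408,0,80,0,0,0,-0.0129,0.0408,0,80,0,0,0,-0.0129,0.0408,0,80,0,0,0,-0.0129,0.0408,0,80,0,0,0,-0.0129,0.0408,0,80,0,0,0,-0.0129,0.0408,0,80,0,0,0,-0.0129,0.0408,0,80,0,0,0,-0.0129,0.0408,0,80,0,0,0,-0.0132,0.041,0,80]' 40; python3 -m crank '[0,0,0,0,0,0,80,0,0,0,0,0,0,80]';python3 -c "
from h import *
s=grab('side','s6')['frame'][135:315,265:425,::-1];t=grab('top','t6')['frame'][200:330,400:530,::-1]
cv2.imwrite('pics/m6.png',np.hstack([cv2.resize(s,(400,450),interpolation=2),cv2.resize(t,(400,450),interpolation=2)]))"
```

```text
time_s: 22.5
position: [0.4446, 0.0787, 0.1578]
tool_rot: [[0.843, -0.537, 0.001], [-0.537, -0.843, -0.0], [0.001, -0.001, -1.0]]
ft_force: [1.2, 0.9, -0.6]
grip_width: 0.0681
time_s: 22.7
position: [0.4453, 0.0778, 0.1577]
tool_rot: [[0.845, -0.535, 0.001], [-0.535, -0.845, -0.0], [0.001, -0.0, -1.0]]
ft_force: [-0.6, -0.1, 0.2]
grip_width: 0.0682
```

View pics/m6.png

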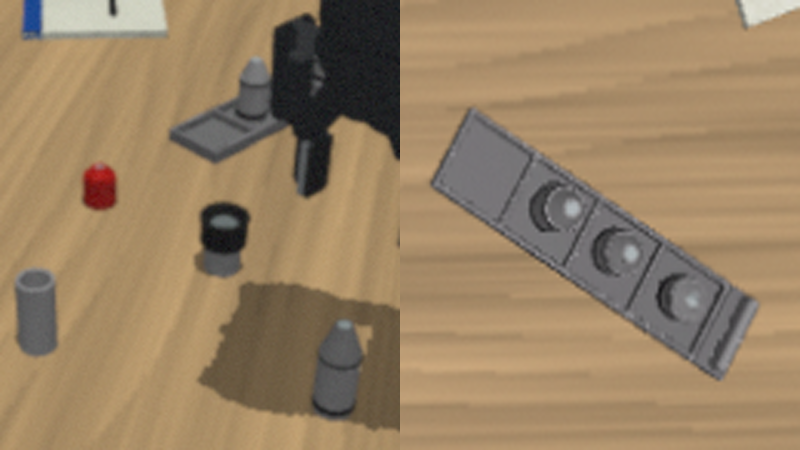

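Three are upright in their compartments and only the far one is free. Now the longest.

```bash
python3 -m crank '[0,0,0,0,0,-0.03,80, 0,0,0,0,0,-0.03,80, 0,0,0,0,0,-0.03,80, 0,0,0,0,0,-0.018,80, 0,0,0,0,0,-0.008,70, 0,0,0,0,0,-0.004,60, 0,0,0,0,0,0,50, 0,0,0,0,0,0,45, 0,0,0,0,0,0,40, 0,0,0,0,0,0,36, 0,0,0,0,0,0,33, 0,0,0,0,0,0,30, 0,0,0,0,0,0,25, 0,0,0,0,0,0,20, 0,0,0,0,0,0,20, 0,0,0,0,0,0,20]' 40; python3 -m crank '[0,0,0,0,0,0.01,20,0,0,0,0,0,0.02,20,0,0,0,0,0,0.03,20,0,0,0,0,0,0.03,20,0,0,0,0,0,0,20,0,0,0,0,0,0,20]'
```

```text
time_s: 24.4
position: [0.4451, 0.0775, 0.0375]
tool_rot: [[0.844, -0.537, 0.0], [-0.537, -0.844, 0.0], [-0.0, -0.0, -1.0]]
ft_force: [-1.1, 1.0, 5.9]
grip_width: 0.027
time_s: 25.0
position: [0.4452, 0.0773, 0.1274]
tool_rot: [[0.844, -0.537, 0.001], [-0.537, -0.844, -0.0], [0.001, -0.0, -1.0]]
ft_force: [-0.6, 0.1, -2.0]
grip_width: 0.0264
```

```bash
python3 -m crank '[0,0,0,0.0182,-0.0402,0,20,0,0,0,0.0182,-0.0402,0,20,0,0,0,0.0182,-0.0402,0,20,0,0,0,0.0182,-0.0402,0,20,0,0,0,0.0182,-0.0402,0,20,0,0,0,0.0182,-0.0402,0,20,0,0,0,0.0182,-0.0402,0,20,0,0,0,0.0181,-0.0405,0,20,0,0,0,0,0,0,20,0,0,0,0,0,-0.02,20,0,0,0,0,0,-0.03,20,0,0,0,0,0,-0.02,20,0,0,0,0,0,-0.008,20,0,0,0,0,0,-0.004,20,0,0,0,0,0,-0.002,20,0,0,0,0,0,0,20,0,0,0,0,0,0,20]' 40; python3 -m crank '[0,0,0,0,0,-0.001,20,0,0,0,0,0,0,20,0,0,0,0,0,0,20]'; python3 -m crank '[0,0,0,0,0,-0.0008,20,0,0,0,0,0,0,20,0,0,0,0,0,0,20]'
```

```text
time_s: 26.7
position: [0.5911, -0.2448, 0.0439]
tool_rot: [[0.844, -0.537, 0.001], [-0.537, -0.844, -0.001], [0.001, 0.0, -1.0]]
ft_force: [-0.9, 0.2, -1.7]
grip_width: 0.0268
time_s: 27.0
position: [0.5908, -0.2447, 0.0422]
tool_rot: [[0.844, -0.537, 0.0], [-0.537, -0.844, -0.0], [0.0, 0.0, -1.0]]
ft_force: [-0.4, -0.1, -2.3]
grip_width: 0.0267
time_s: 27.3
position: [0.5909, -0.2447, 0.0415]
tool_rot: [[0.844, -0.537, 0.0], [-0.537, -0.844, -0.0], [0.0, 0.0, -1.0]]
ft_force: [-0.3, 0.0, 2.3]
grip_width: 0.0268
```

Contact has been made, so I release, rise, and back off toward the robot to clear both views.

```bash
python3 -m crank '[0,0,0,0,0,-0.0004,20,0,0,0,0,0,0,20,0,0,0,0,0,0,32,0,0,0,0,0,0,38,0,0,0,0,0,0,45,0,0,0,0,0,0,50,0,0,0,0,0,0.01,55,0,0,0,0,0,0.02,55,0,0,0,0,0,0.03,60,0,0,0,0,0,0.03,60,0,0,0,0,0,0.03,80,0,0,0,-0.035,0.03,0.01,80,0,0,0,-0.035,0.03,0.01,80,0,0,0,-0.035,0.03,0.01,80,0,0,0,-0.035,0.03,0.01,80,0,0,0,-0.035,0.03,0,80,0,0,0,-0.035,0.03,0,80,0,0,0,0,0,0,80,0,0,0,0,0,0,80]' 40; python3 -c "
from h import *
s=grab('side','s7')['frame'][135:315,225:425,::-1];t=grab('top','t7')['frame'][110:330,150:530,::-1]
cv2.imwrite('pics/m7.png',np.vstack([cv2.resize(t,(518,300),interpolation=2),cv2.resize(np.hstack([s,np.zeros((180,145,3),np.uint8)]),(518,270),interpolation=2)]))"
```

```text
time_s: 29.2
position: [0.3807, -0.0644, 0.2018]
tool_rot: [[0.844, -0.537, 0.002], [-0.537, -0.844, -0.001], [0.002, -0.0, -1.0]]
ft_force: [0.8, 1.0, 0.3]
grip_width: 0.0685
```

View pics/m7.png

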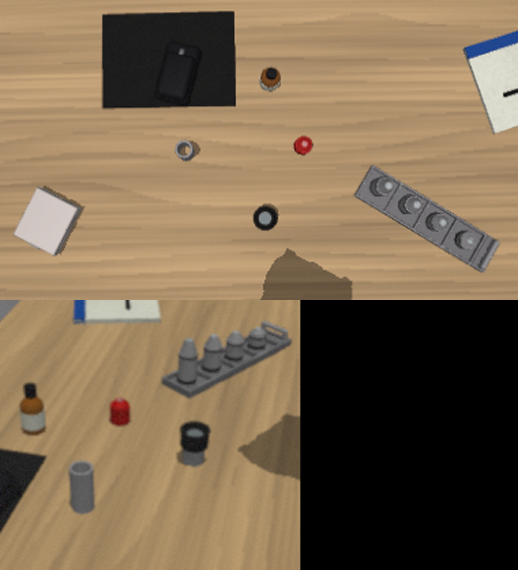

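All four stand upright in the tray, shortest by the handle and longest at the far end (side crop 257,338 down to 188,362). The other things haven't moved.

```bash
python3 -c "
from h import *
print(close_job())"
```

```text
the job is handed in; nothing more can be done
None
```

All four objectives are in the grey tray, each standing upright in its own compartment. They run from the shortest next to the handle to the longest at the other end. The job was handed in at about 29 s of robot time, out of the 104 s allowed.

- **Setting down:** I lowered each one in steps of about 1 mm until the wrist sensor showed contact. The highest reading was about 6 N, and only then did the jaws open.
- **Last checks:** the final top and side pictures show the four in the right order. By eye, the eyepiece, adapter tube, red look-alike, bottle, mouse and slide box are where they started. The gripper was clear of everything when I handed in.
- **One disagreement:** the jaws read about 26–27 mm on the 28 mm barrels at every grasp. I put this down to a small bias in the reading. All four grips held without slipping.

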